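# Set out the breakfast board

## Task

Set out the breakfast things: stand the blue sugar jar in the middle of the slate coaster with its wooden lid on, and stand the amber oil bottle, salt shaker and black pepper mill upright on the dark board, each centred on one of its three pale round places. The oil goes on the middle place, between the other two; the salt goes on the end place nearer the slate coaster, the pepper mill on the far end. Leave the green bottle, the white cup and the red timer where they are, and let go of everything.

Things in the scene. Friction and masses are not known exactly. Their poses are not given: they have to be found in the camera images.
- board: dark wooden board, fixed, left or right of the robot's midline: 270 mm long, 100 wide, 14 thick. Origin: centre of its underside; own y along its length (within 0.25 rad of world y: +y is the end to the robot's left), z up. Three pale round inlaid places, 60 mm across, level with its top within 0.5 mm, on its centre line at own y = -90, 0 and +90 mm.
- slate: dark grey square slate coaster, 110 x 110 mm, 8 mm thick, fixed on the counter on the other side of the midline from the board. Origin: centre of its underside, z up.
- oil: amber glass oil bottle, 160 mm tall, upright and loose: body 52 mm across up to 95 mm height, shoulder to 113 mm, straight neck 26 mm across from 113 to 145 mm (grip it there), narrow steel spout 18 mm across on top. Origin: centre of its underside, z up. About 0.35 kg.
- mill: black-lacquered pepper mill with a steel nut on top, 130 mm tall, upright and loose: foot 48 mm across, waist 32 mm, straight head 38 mm across from 80 to 120 mm height (grip it there), nut 14 mm across. Origin: centre of its underside, z up. About 0.2 kg.
- salt: plain white ceramic cylinder with a steel top: the salt shaker, 44 mm across, 95 mm tall, upright and loose. Origin: centre of its underside, z up. About 0.15 kg.
- jar: blue ceramic sugar jar, open on top: 64 mm across outside, 60 mm tall, wall 4 mm (mouth 56 mm across), upright and loose. Origin: centre of its underside, z up. About 0.25 kg.
- lid: the jar's lid, pale wood with a brass knob, loose, standing on its plug: plug 48 mm across, 8 high underneath, then a disc 68 across, 8 thick, then a knob 22 across, 24 high (40 mm tall in all). Origin: centre of the plug's underside, z up. Seated, the disc rests on the jar's rim with the plug inside: its origin is then 52 mm above the jar's. About 0.08 kg.
- vinegar: green glass vinegar bottle with a black cap, 128 mm tall, 52 mm across, upright and loose. A bystander: not part of the job. Origin: centre of its underside.
- cup: small white cup, about 60 mm across and 60 mm tall, its handle (at own +y) turned roughly away from the robot. Loose bystander. Origin: centre of its underside.
- timer: round red and white kitchen timer, 60 mm across, 47 mm tall. Loose bystander. Origin: centre of its underside.

How it is judged:
By the outcome, as a careful person would: the job done as asked, in the order asked, and still so for the second after the job is handed in, with the robot touching nothing.
It also fails if it takes over 131 s, if anything falls off the work surface, if the arm or the gripper's body presses on something with over 40 N, if the wrist force passes 120 N, or if a joint passes its speed limit or range.

## Robot

A 7-joint arm with a two-finger parallel gripper is mounted at the origin on the work surface. World frame = base frame: x ahead of the robot, y to its left, z up, the work surface at z = 0. Lengths are in m, angles in rad, forces in N, time in s.
With the tool pointing down it reaches from about 0.425 to 0.875 m from the base axis. Payload 8.4 kg.
Tool frame: the origin (TCP) lies between the finger pads; the fingertips stand 22 mm ahead of it and the grasp point (between the pads) lies 3 mm ahead of it; z points along the fingers, y is the line along which they close (so a half turn about z gives the same grasp; the last joint's range is limited). The gripper opens to 85 mm and grips with 20 to 120 N. Pads are 22 mm wide; open, the fingers measure 114 mm over their backs; the gripper's body (76 mm by 85 mm) begins 54 mm behind the grasp point. The pads swing forward as they close: fully open they stand 13 mm farther back than shut.
Start: joints at [1.092, 0.333, 0.04, 1.465, -0.013, 1.343, -0.059], TCP at [0.241, -0.604, 0.223] pointing down, gripper open.
Joint ranges: [-2.58, 2.58], [-0.38, 2.09], [-1.3, 1.39], [0.25, 2.4], [-1.5, 4.64], [0.08, 2.09], [-2.65, 2.65]. Speed limits (rad/s): [2.22, 2.22, 2.79, 2.79, 3.14, 3.14, 3.14].

## Interface

Orientations are given as a unit quaternion [w, x, y, z].
In Python, from cell import arm, optics, workorder gives the robot as it stands.
- The arm moves only by the tool move_arm, never from a script. Its argument "moves" is a list of rows, each an object with "hand": the closure, from -1 (fully open) to 1 (shut); "travel": the shift along the tool's x, y, z each as a share of 20 mm, from -1 to 1, a list of three; "spin": the turn about the tool's z as a share of 0.1 rad, from -1 to 1. A call has 1 to 20 rows; each row shifts and turns the commanded pose from where the row before left it, along the tool's axes as they then stand; what a row does not reach is not made up. A row lasts 1/8 s, in which the tool goes at most 62.5 mm and 10.7 degrees, less where a joint would pass 70% of its speed; a pose out of reach is approached as far as the arm can. A call with a number of a shift or a turn outside -1 to 1 is refused whole. A call with a gripper value outside its range is refused whole. The fingers move at their own pace and stop on an object; "grip_force" is the grip in N (left out, the last holds). Time passes only in rows, so rows that do not move let the fingers close. It gives the time, the measured TCP pose, the force, the opening and the grip force at its end, in the units of the state.
- arm.get_state(): the state, without advancing time (a new reading comes with each control period).
- optics.capture(name): name is "scene" or "side" or "wrist"; returns the picture (480x640x3 uint8, red, green, blue); there is no depth.
- optics.calibration(name): a dict with "mtx" (3x3 intrinsics, pixels), "R" (3x3) and "t" (3): a world point X has camera coordinates R X + t; the wrist camera has in their place "tool_from_camera" (4x4, takes a point from camera to tool coordinates, whose origin is the TCP and whose axes are the flange's). Camera axes: x right, y down, z forward; pixel columns grow to the right and rows downward; lengths in m; the calibration is good to about 2 mm. A picture is of the moment at which its call begins: read the wrist's pose just before it. calibration takes no time and is no camera call.
- workorder.close_job(): hands the job in; it is judged then, once.
The state is a dict: "time": time; "qpos": joint angles; "qvel": joint speeds; "tau": joint torques, N m; "tool_pos": TCP position; "ee_rot": TCP orientation; "wrist_force": force on the tool from outside, world axes, zero at the start; "ft_torque": the same for the moment, N m; "grip_width": finger opening in m; "grasp_force": force on a finger pad.
Only numpy, scipy, OpenCV 4.12 (cv2) and the standard library are available. Lean on these libraries where they do the work, as an engineer would, in place of code of your own. Each camera call takes 0.05 s, during which the arm holds its last target. There are 200 camera calls.

## Working session

There is one attempt and no reset: what is moved stays moved. The work goes in short steps, Python scripts to look and compute and a tool call to move; the robot and the scene stay as the last step left them, time stands still between calls to the robot, and variables do not carry over. Pictures are saved under pics/ and viewed, at most 14 in all, crops included, and the job is handed in when it is done.

Besides the shell and the picture viewer there is one more tool, called after ">>>" as name([rows], argument=value, ...), one row to a line, values as JSON. move_arm: Moves the arm, as the interface text tells. Shift numbers are shares of 20 mm and turn numbers shares of 0.1 rad, none past 1 either way. Its arguments: {"type":"object","properties":{"moves":{"type":"array"},"grip_force":{"type":"number"}},"required":["moves"]}

```bash
mkdir -p pics; ls
python3 - <<'E'
from cell import arm, optics
import cv2, numpy as np
np.set_printoptions(precision=4,suppress=True)
s=arm.get_state(); print(s)
for n in ['scene','side']:
    cv2.imwrite(f'pics/{n}0.png',optics.capture(n)[:,:,::-1]); print(optics.calibration(n))
print(optics.calibration('wrist'))
E
```

```text
pics
{'time': 0.0, 'qpos': array([ 1.0918,  0.3339,  0.0399,  1.4663, -0.0134,  1.3433, -0.0585]), 'qvel': array([ 0.0005, -0.0008, -0.001 , -0.001 ,  0.0004, -0.0003,  0.0002]), 'tau': array([ -0.0004, -65.8552,   1.3648, -40.5569,   0.0166,   0.0125,
        -0.    ]), 'tool_pos': array([ 0.2408, -0.6032,  0.2224]), 'ee_rot': array([-0.0008,  0.982 ,  0.1887, -0.0002]), 'wrist_force': array([-0.0804,  0.2727, -0.3184]), 'ft_torque': array([-0.0325, -0.0081, -0.0012]), 'grasp_force': 0.0, 'grip_width': 0.08500822560701769}
{'mtx': array([[451.427 ,   0.    , 316.791 ],
       [  0.    , 451.427 , 233.8546],
       [  0.    ,   0.    ,   1.    ]]), 'R': array([[ 0.7068,  0.7074,  0.007 ],
       [ 0.5494, -0.5427, -0.6353],
       [-0.4456,  0.4529, -0.7722]]), 't': array([-0.3681, -0.2669,  1.1941])}
{'mtx': array([[578.9245,   0.    , 315.0063],
       [  0.    , 578.9245, 226.5644],
       [  0.    ,   0.    ,   1.    ]]), 'R': array([[ 0.6827, -0.7304, -0.0225],
       [-0.457 , -0.4027, -0.7931],
       [ 0.5702,  0.5517, -0.6087]]), 't': array([-0.3574,  0.2453,  0.7417])}
{'mtx': array([[362.7373,   0.    , 323.1683],
       [  0.    , 362.7373, 239.1522],
       [  0.    ,   0.    ,   1.    ]]), 'tool_from_camera': array([[-0.001 , -0.9609, -0.277 ,  0.0713],
       [ 1.    , -0.0011,  0.0004, -0.0002],
       [-0.0007, -0.277 ,  0.9609, -0.1505],
       [ 0.    ,  0.    ,  0.    ,  1.    ]])}
```

View pics/scene0.png

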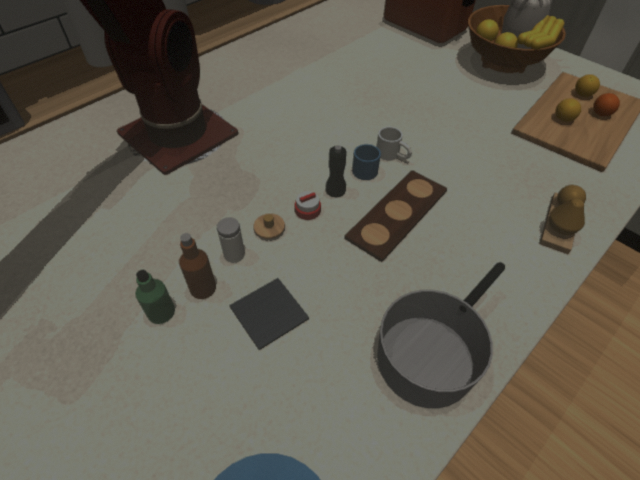

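View pics/side0.png

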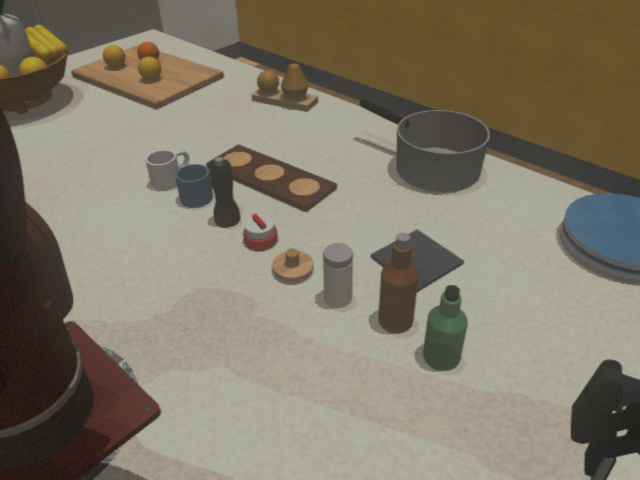

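The scene view shows, left to right: vinegar (155,305), oil (200,285), salt (232,250), lid (269,226), timer (308,205), mill (337,180), jar (367,162), cup (390,143). The board's places are at about (375,235), (398,210) and (420,188), and the slate at (268,312). The side view shows the same row mirrored, with the board at (270,172) and the slate at (418,260). I'll triangulate the tops roughly first.

```bash
cat > h.py <<'E'
from cell import arm, optics
import cv2, numpy as np
from scipy.spatial.transform import Rotation as Ro
np.set_printoptions(precision=4,suppress=True)
def P(n):
    c=optics.calibration(n); return c['mtx']@np.c_[c['R'],c['t']]
def tri(a,b):
    X=cv2.triangulatePoints(P('scene'),P('side'),np.array(a,float).reshape(2,1),np.array(b,float).reshape(2,1)).ravel(); X=X[:3]/X[3]
    e=[]
    for n,p in(('scene',a),('side',b)):
        q=P(n)@np.r_[X,1]; e.append(np.hypot(*(q[:2]/q[2]-p)))
    return X,e
def plane(n,p,z,s=None):
    c=optics.calibration(n); d=np.linalg.inv(c['mtx'])@[p[0],p[1],1]
    if n=='wrist':
        s=s or arm.get_state(); T=c['tool_from_camera']; w,x,y,q=s['ee_rot']; R=Ro.from_quat([x,y,q,w]).as_matrix()
        o=R@T[:3,3]+s['tool_pos']; d=R@T[:3,:3]@d
    else: o=-c['R'].T@c['t']; d=c['R'].T@d
    return o+d*(z-o[2])/d[2]
def pose():
    s=arm.get_state(); w,x,y,q=s['ee_rot']; R=Ro.from_quat([x,y,q,w]).as_matrix()
    return s['tool_pos'],R,s
def go(x,y,z,yaw=None):
    "shift in tool axes (units 20mm) and spin (0.1 rad) from the measured pose; yaw = world angle of closing line"
    p,R,s=pose(); d=R.T@(np.array([x,y,z])-p)/.02
    a=np.arctan2(R[1,1],R[0,1]); out=''
    if yaw is not None:
        k=(yaw-a+np.pi/2)%np.pi-np.pi/2; out=f'spin {-k/.1:.2f}'  # tool z down
    print('t',round(s['time'],2),'pos',p,'closing yaw',round(a,3),'d',d,out,'q7',round(s['qpos'][6],2))
E
python3 - <<'E'
from h import *
pk=dict(vin=[(143,273),(452,290)],oil=[(187,238),(404,238)],salt=[(229,226),(338,250)],lid=[(268,217),(292,251)],mill=[(338,149),(220,161)],jar=[(367,154),(195,174)],cup=[(390,136),(163,158)],timer=[(308,200),(260,226)],
b1=[(375,235),(304,187)],b2=[(398,210),(269,172)],b3=[(420,188),(238,159)],s1=[(231,307),(372,259)],s2=[(281,281),(418,232)],s3=[(307,315),(463,261)],s4=[(264,345),(419,288)])
# note: slate corner pairing tested both ways
for k,(a,b) in pk.items(): print(k,*tri(a,b))
S=[(231,307),(281,281),(307,315),(264,345)];D=[(372,259),(418,232),(463,261),(419,288)]
for p in S: print('sl scene',plane('scene',p,.008))
for p in D: print('sl side',plane('side',p,.008))
E
```

```text
vin [ 0.4315 -0.3257  0.1257] [np.float64(1.0417124123299502), np.float64(0.8475415051267847)]
oil [ 0.4451 -0.2389  0.1558] [np.float64(0.9089405778759504), np.float64(0.7092947442080967)]
salt [ 0.4241 -0.1425  0.0935] [np.float64(0.48530275339177936), np.float64(0.3881245886556721)]
lid [ 0.4212 -0.0465  0.0405] [np.float64(0.1717566806733007), np.float64(0.13720156717466978)]
mill [0.4409 0.1427 0.125 ] [np.float64(0.025728753361902987), np.float64(0.019463852665556128)]
jar [0.4476 0.2385 0.0563] [np.float64(0.5451125691061294), np.float64(0.41188910302765663)]
cup [0.4416 0.332  0.0563] [np.float64(0.3429908280458129), np.float64(0.25877813419527085)]
timer [0.4399 0.0521 0.0314] [np.float64(0.6879928377056548), np.float64(0.5337289464574236)]
b1 [0.5985 0.0985 0.0112] [np.float64(0.5398400112173284), np.float64(0.35853206342278776)]
b2 [0.589  0.188  0.0134] [np.float64(0.3172584224151475), np.float64(0.212106872298273)]
b3 [0.5823 0.2771 0.013 ] [np.float64(0.49604995233838967), np.float64(0.3334272376314717)]
s1 [ 0.5044 -0.1814  0.0237] [np.float64(27.838213994353282), np.float64(21.437922482978042)]
s2 [ 0.579  -0.1663  0.0597] [np.float64(12.024704215917875), np.float64(8.04135554721913)]
s3 [ 0.6444 -0.1999 -0.0042] [np.float64(34.47780340174593), np.float64(21.372043138295783)]
s4 [ 0.5855 -0.1995 -0.0686] [np.float64(8.336280242631394), np.float64(5.898249278399841)]
sl scene [ 0.5204 -0.2288  0.008 ]
sl scene [ 0.5433 -0.1224  0.008 ]
sl scene [ 0.6336 -0.1387  0.008 ]
sl scene [ 0.6229 -0.2351  0.008 ]
sl side [ 0.5213 -0.1319  0.008 ]
sl side [ 0.6314 -0.1468  0.008 ]
sl side [ 0.6164 -0.2467  0.008 ]
sl side [ 0.5156 -0.23    0.008 ]
```

>>> move_arm([
  {"hand":-1,"travel":[1,0,-0.2],"spin":-1},
  {"hand":-1,"travel":[1,0,-0.2],"spin":-1},
  {"hand":-1,"travel":[1,0,-0.2],"spin":-1},
  {"hand":-1,"travel":[1,0,-0.2],"spin":-1},
  {"hand":-1,"travel":[1,0,-0.2],"spin":-1},
  {"hand":-1,"travel":[1,0,-0.2],"spin":-1},
  {"hand":-1,"travel":[1,0,-0.2],"spin":-1},
  {"hand":-1,"travel":[1,0,-0.2],"spin":-1},
  {"hand":-1,"travel":[1,0,-0.2],"spin":-1},
  {"hand":-1,"travel":[1,0,-0.2],"spin":-1},
  {"hand":-1,"travel":[1,0,-0.2],"spin":-1},
  {"hand":-1,"travel":[1,0.5,-0.2],"spin":-0.9},
])

```text
time: 1.6
tool_pos: [0.3856, -0.4229, 0.2712]
ee_rot: [-0.0, 0.707, 0.708, -0.0]
wrist_force: [1.2, 0.5, -0.2]
grip_width: 0.0855
grasp_force: 0.0
```

```bash
python3 -c "
from h import *
go(.55,-.2,.28,0)"
```

```text
t 1.6 pos [ 0.3856 -0.4229  0.2712] closing yaw 0.001 d [11.1355  8.2336 -0.445 ] spin 0.01 q7 0.72
```

>>> move_arm([
  {"hand":-1,"travel":[1,0.7,0],"spin":0},
  {"hand":-1,"travel":[1,0.7,0],"spin":0},
  {"hand":-1,"travel":[1,0.7,0],"spin":0},
  {"hand":-1,"travel":[1,0.7,0],"spin":0},
  {"hand":-1,"travel":[1,0.7,0],"spin":0},
  {"hand":-1,"travel":[1,0.7,0],"spin":0},
  {"hand":-1,"travel":[1,0.7,0],"spin":0},
  {"hand":-1,"travel":[1,0.7,0],"spin":0},
  {"hand":-1,"travel":[1,0.7,0],"spin":0},
  {"hand":-1,"travel":[1,0.5,0],"spin":0},
  {"hand":-1,"travel":[0.7,0,0],"spin":0},
  {"hand":-1,"travel":[0,0,0],"spin":0},
  {"hand":-1,"travel":[0,0,0],"spin":0},
])

```text
time: 3.22
tool_pos: [0.5217, -0.2107, 0.2713]
ee_rot: [0.0, 0.708, 0.706, -0.0]
wrist_force: [0.3, -0.6, -0.2]
grip_width: 0.0854
grasp_force: 0.0
```

```bash
cat >> h.py <<'E'
def shot(f):
    s=arm.get_state(); im=optics.capture('wrist')[:,:,::-1].copy(); cv2.imwrite(f'pics/{f}.png',im)
    np.save(f'pics/{f}.npy',s,allow_pickle=True); return im,s
E
python3 -c "
from h import *
im,s=shot('w1'); print(s['tool_pos'],s['ee_rot'],s['time'])"
```

```text
[ 0.5217 -0.2107  0.2713] [ 0.0001  0.7079  0.7063 -0.0003] 3.225
```

View pics/w1.png

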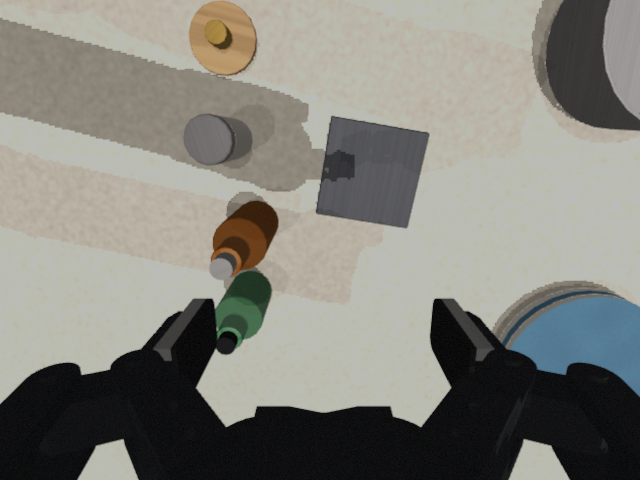

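The wrist view shows the slate with corners at about (331,117), (428,132), (408,228) and (317,213). The salt top is at (212,139), the oil spout at (222,269) and the lid knob at (215,32). Next I'll refine these with masks.

```bash
cat >> h.py <<'E'
def blob(mask,seed,n=1):
    "contour of connected mask region holding seed -> minAreaRect centre, min circle, ellipse"
    m=cv2.morphologyEx(mask.astype(np.uint8)*255,cv2.MORPH_OPEN,np.ones((3,3)))
    cs,_=cv2.findContours(m,cv2.RETR_EXTERNAL,cv2.CHAIN_APPROX_NONE)
    for c in cs:
        if len(c)>5 and cv2.pointPolygonTest(c,tuple(map(float,seed)),False)>=0: return cv2.convexHull(c)
def near(im,seed,tol):
    "flood-fill region of similar colour"
    g=cv2.medianBlur(im,5); m=np.zeros((im.shape[0]+2,im.shape[1]+2),np.uint8)
    cv2.floodFill(g,m,tuple(seed),0,(tol,)*3,(tol,)*3,4|(255<<8)|cv2.FLOODFILL_MASK_ONLY|cv2.FLOODFILL_FIXED_RANGE)
    return blob(m[1:-1,1:-1]>0,seed)
E
python3 - <<'E'
from h import *
im=cv2.imread('pics/w1.png'); s=np.load('pics/w1.npy',allow_pickle=True).item()
g=cv2.cvtColor(im,cv2.COLOR_BGR2GRAY)
c=blob(g<115,(390,180))
r=cv2.minAreaRect(c); print('slate',r,cv2.isContourConvex(c))
q=np.array([plane('wrist',p,.008,s)[:2] for p in c[:,0]]).astype(np.float32)*1000
print(cv2.minAreaRect(q))
for n,p,t,z in(('salt',(212,139),22,.095),('lidknob',(215,32),40,.04),('spout',(222,269),30,.16)):
    c=near(im,p,t); e=cv2.fitEllipse(c); print(n,e,plane('wrist',e[0],z,s))
hsv=cv2.cvtColor(im,cv2.COLOR_BGR2HSV); m=(hsv[:,:,1]>95)&(hsv[:,:,2]>90); c=blob(m,(240,55)); e=cv2.fitEllipse(c); print('disc',e,plane('wrist',e[0],.016,s))
E
```

```text
slate ((371.79681396484375, 172.1697540283203), (99.37751007080078, 98.5238037109375), 9.211027145385742) True
((575.7002563476562, -183.03115844726562), (109.0735092163086, 109.19932556152344), 80.41348266601562)
salt ((228.61439514160156, 133.75413513183594), (67.10585021972656, 94.19290161132812), 76.57295227050781) [ 0.4409 -0.1392  0.095 ]
lidknob ((222.8273162841797, 37.17433166503906), (65.15471649169922, 74.3502426147461), 152.83729553222656) [ 0.4283 -0.0516  0.04  ]
spout ((220.82650756835938, 272.2613220214844), (22.7724609375, 32.299781799316406), 161.04794311523438) [ 0.4434 -0.2419  0.16  ]
disc ((222.3571319580078, 37.51375961303711), (65.1308364868164, 74.86262512207031), 159.217041015625) [ 0.4219 -0.0464  0.016 ]
```

>>> move_arm([
  {"hand":-1,"travel":[1,0,0],"spin":0},
  {"hand":-1,"travel":[1,0,0],"spin":0},
  {"hand":-1,"travel":[1,0,0],"spin":0},
  {"hand":-1,"travel":[1,0,0],"spin":0},
  {"hand":-1,"travel":[1,0,0],"spin":0},
  {"hand":-1,"travel":[1,0,0],"spin":0},
  {"hand":-1,"travel":[1,0,0],"spin":0},
  {"hand":-1,"travel":[1,0,0],"spin":0},
  {"hand":-1,"travel":[1,0,0],"spin":0},
  {"hand":-1,"travel":[1,0,0],"spin":0},
  {"hand":-1,"travel":[1,0,0],"spin":0},
  {"hand":-1,"travel":[1,0,0],"spin":0},
  {"hand":-1,"travel":[1,0,0],"spin":0},
  {"hand":-1,"travel":[1,0,0],"spin":0},
  {"hand":-1,"travel":[1,0,0],"spin":0},
  {"hand":-1,"travel":[1,0,0],"spin":0},
  {"hand":-1,"travel":[1,-0.5,0],"spin":0},
  {"hand":-1,"travel":[1,-0.5,0],"spin":0},
  {"hand":-1,"travel":[1,-0.5,0],"spin":0},
  {"hand":-1,"travel":[1,-0.5,0],"spin":0},
])

```text
time: 5.78
tool_pos: [0.4815, 0.1917, 0.2714]
ee_rot: [0.0, 0.707, 0.707, -0.0]
wrist_force: [0.5, -0.3, -0.5]
grip_width: 0.0854
grasp_force: 0.0
```

>>> move_arm([
  {"hand":-1,"travel":[1,0,0],"spin":0},
  {"hand":-1,"travel":[1,0,0],"spin":0},
  {"hand":-1,"travel":[0.5,0,0],"spin":0},
  {"hand":-1,"travel":[0,0,0],"spin":0},
  {"hand":-1,"travel":[0,0,0],"spin":0},
])

```text
time: 6.4
tool_pos: [0.4828, 0.2397, 0.2712]
ee_rot: [0.0, 0.708, 0.706, -0.0]
wrist_force: [0.7, 0.2, 0.5]
grip_width: 0.0855
grasp_force: 0.0
```

```bash
python3 -c "
from h import *
im,s=shot('w2'); print(s['tool_pos'],s['ee_rot'],s['time'])"
```

```text
[0.4828 0.2397 0.2712] [ 0.0001  0.7078  0.7065 -0.0002] 6.4
```

View pics/w2.png

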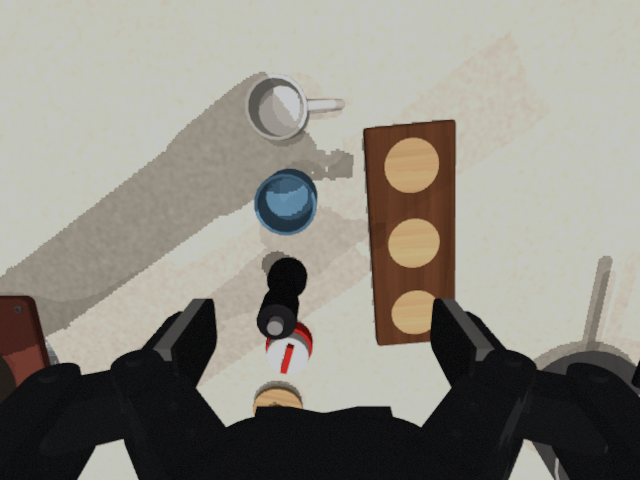

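The view shows the cup at (280,107), the jar at (286,201) and the mill head at (277,322) with its nut at (275,326). The board's places are at (412,166), (413,243) and (415,312), the last one clipped by the finger.

Run:
```python
from h import *
im=cv2.imread('pics/w2.png'); s=np.load('pics/w2.npy',allow_pickle=True).item()
hsv=cv2.cvtColor(im,cv2.COLOR_BGR2HSV); H,S,V=cv2.split(hsv)
c=blob((H>95)&(H<120)&(S>80),(286,201)); e=cv2.fitEllipse(c); print('jar',e,plane('wrist',e[0],.03,s))
# rim: ray at the near rim outline
print('jar rim guess', plane('wrist',(285,202),.06,s))
m=(H>10)&(H<28)&(S>60)&(V>170)
C=[]
for p in((412,166),(413,243),(412,312)):
    c=blob(m,p); e=cv2.fitEllipse(c); C.append(plane('wrist',e[0],.014,s)); print('pl',e,C[-1])
d=C[0]-C[1]; print(np.hypot(*d[:2]),np.arctan2(-d[0],d[1]), 'b1 pred',2*C[1]-C[0])
print('nut',plane('wrist',(275,326),.13,s))
# scene/side refinement of places
for n,ps in(('scene',((375,235),(398,210),(420,188))),('side',((304,187),(269,172),(238,159)))):
    g=cv2.imread(f'pics/{n}0.png'); h,S,V=cv2.split(cv2.cvtColor(g,cv2.COLOR_BGR2HSV))
    for p in ps:
        c=near(g,p,35); e=cv2.fitEllipse(c); print(n,e[0],e[1],plane(n,e[0],.014))
```

```text
jar ((286.07489013671875, 201.65554809570312), (61.413490295410156, 66.12332153320312), 25.014719009399414) [0.4431 0.2399 0.03  ]
jar rim guess [0.4451 0.245  0.06  ]
pl ((411.3481140136719, 164.92758178710938), (51.901092529296875, 55.71528625488281), 40.97067642211914) [0.5811 0.2777 0.014 ]
pl ((413.53985595703125, 242.77284240722656), (47.29772186279297, 51.32969665527344), 61.46268844604492) [0.5895 0.1878 0.014 ]
pl ((414.9540710449219, 311.9036560058594), (42.11466598510742, 46.750823974609375), 67.59990692138672) [0.5972 0.0982 0.014 ]
0.09019728169464278 0.09307836617375274 b1 pred [0.5979 0.098  0.014 ]
nut [0.44   0.1449 0.13  ]
scene (374.9647216796875, 233.69871520996094) (21.439685821533203, 28.212018966674805) [0.5979 0.0978 0.014 ]
scene (398.1942443847656, 209.78155517578125) (19.619932174682617, 26.835540771484375) [0.5895 0.1875 0.014 ]
scene (419.53399658203125, 187.9459991455078) (17.90701675415039, 25.86136245727539) [0.5813 0.2771 0.014 ]
side (303.8810119628906, 186.37948608398438) (16.5579833984375, 30.3117618560791) [0.5973 0.0982 0.014 ]
side (268.95849609375, 171.86019897460938) (15.171359062194824, 28.414371490478516) [0.5889 0.1884 0.014 ]
side (237.60986328125, 158.21588134765625) (13.845873832702637, 26.05908966064453) [0.5825 0.2778 0.014 ]
```

```bash
cat >> h.py <<'E'
def ext(c,s,z,r):
    q=np.array([plane('wrist',p,z,s)[:2] for p in c[:,0]]); return np.r_[q.min(0)+r,q.max(0)-r]
E
python3 - <<'E'
from h import *
im=cv2.imread('pics/w2.png'); s=np.load('pics/w2.npy',allow_pickle=True).item()
H,S,V=cv2.split(cv2.cvtColor(im,cv2.COLOR_BGR2HSV))
c=blob((H>95)&(H<120)&(S>80),(286,201)); print('rim',ext(c,s,.06,.032)[:2],'base',ext(c,s,0,.032)[2:])
go(.445,.241,.045,0)
E
```

```text
rim [0.4464 0.2435] base [0.4421 0.2403]
t 6.45 pos [0.4829 0.2396 0.2713] closing yaw -0.002 d [ 0.0713 -1.8953 11.3151] spin -0.02 q7 -0.63
```

>>> move_arm([
  {"hand":-1,"travel":[0.1,-0.95,1],"spin":0},
  {"hand":-1,"travel":[0,-0.95,1],"spin":0},
  {"hand":-1,"travel":[0,0,1],"spin":0},
  {"hand":-1,"travel":[0,0,1],"spin":0},
  {"hand":-1,"travel":[0,0,1],"spin":0},
  {"hand":-1,"travel":[0,0,1],"spin":0},
  {"hand":-1,"travel":[0,0,1],"spin":0},
  {"hand":-1,"travel":[0,0,1],"spin":0},
  {"hand":-1,"travel":[0,0,1],"spin":0},
  {"hand":-1,"travel":[0,0,1],"spin":0},
  {"hand":-1,"travel":[0,0,1],"spin":0},
  {"hand":-1,"travel":[0,0,0.4],"spin":0},
  {"hand":-1,"travel":[0,0,0],"spin":0},
  {"hand":-0.5,"travel":[0,0,0],"spin":0},
  {"hand":0,"travel":[0,0,0],"spin":0},
  {"hand":0,"travel":[0,0,0],"spin":0},
], grip_force=50)

```text
time: 8.45
tool_pos: [0.4451, 0.2429, 0.045]
ee_rot: [0.001, 0.707, 0.707, 0.0]
wrist_force: [-5.8, -2.5, 14.5]
grip_width: 0.0599
grasp_force: 50.5
```

>>> move_arm([
  {"hand":0,"travel":[0,0,-0.5],"spin":0},
  {"hand":0,"travel":[0,0,-1],"spin":0},
  {"hand":0,"travel":[0,0,0],"spin":0},
  {"hand":0,"travel":[0,0,0],"spin":0},
])

```text
time: 8.95
tool_pos: [0.4448, 0.2423, 0.0734]
ee_rot: [0.0, 0.708, 0.707, 0.0]
wrist_force: [0.1, -0.1, -3.0]
grip_width: 0.0596
grasp_force: 54.5
```

```bash
python3 -c "
from h import *
im,s=shot('w3'); print(s['tool_pos'],s['ee_rot'],s['time'],s['wrist_force'])
im=optics.capture('scene')[:,:,::-1]; cv2.imwrite('pics/s3.png',im)
im2=optics.capture('side')[:,:,::-1]
a=cv2.resize(im[80:260,290:450],None,fx=2.5,fy=2.5);b=cv2.resize(im2[100:280,120:280],None,fx=2.5,fy=2.5);cv2.imwrite('pics/c3.png',np.hstack([a,b]))
"
```

```text
[0.4448 0.2423 0.0734] [0.0002 0.7076 0.7066 0.0001] 8.95 [ 0.1066 -0.0809 -2.9951]
```

View pics/c3.png

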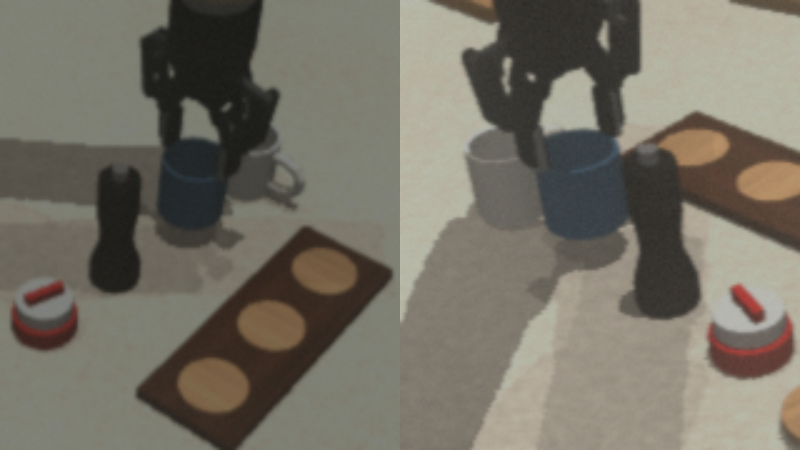

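The jar is held level and clear of the counter in both views. I'll measure its offset in the hand from the wrist view.

Run:
```python
from h import *
im=cv2.imread('pics/w3.png'); s=np.load('pics/w3.npy',allow_pickle=True).item()
H,S,V=cv2.split(cv2.cvtColor(im,cv2.COLOR_BGR2HSV))
m=((H>92)&(H<122)&(S>70)).astype(np.uint8); n,l,st,ce=cv2.connectedComponentsWithStats(m)
i=1+st[1:,4].argmax(); print(st[i],ce[i])
c=cv2.findContours((l==i).astype(np.uint8),0,1)[0][0]
print('rim',ext(c,s,.088,.032),'base',ext(c,s,.028,.032))
cv2.imwrite('pics/c3w.png',im)
```

```text
[  250   212   147   168 19130] [322.7266 298.3046]
rim [0.4474 0.2419 0.4436 0.2526] base [0.434  0.1963 0.4568 0.24  ]
```

View pics/c3w.png

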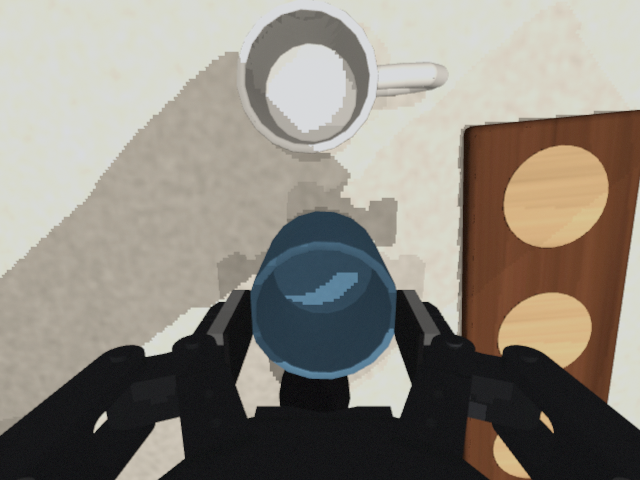

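>>> move_arm([
  {"hand":0,"travel":[0,0,-0.8],"spin":0},
  {"hand":0,"travel":[0,0.55,-0.8],"spin":0},
  {"hand":0,"travel":[0,1,0],"spin":0},
  {"hand":0,"travel":[0,1,0],"spin":0},
  {"hand":0,"travel":[0,1,0],"spin":0},
  {"hand":0,"travel":[-1,1,0],"spin":0},
  {"hand":0,"travel":[-1,1,0],"spin":0},
  {"hand":0,"travel":[-1,1,0],"spin":0},
  {"hand":0,"travel":[-1,0,0],"spin":0},
  {"hand":0,"travel":[-1,0,0],"spin":0},
  {"hand":0,"travel":[-1,0,0],"spin":0},
  {"hand":0,"travel":[-1,0,0],"spin":0},
  {"hand":0,"travel":[-1,0,0],"spin":0},
  {"hand":0,"travel":[-1,0,0],"spin":0},
  {"hand":0,"travel":[-1,0,0],"spin":0},
  {"hand":0,"travel":[-1,0,0],"spin":0},
  {"hand":0,"travel":[-1,0,0],"spin":0},
  {"hand":0,"travel":[-1,0,0],"spin":0},
  {"hand":0,"travel":[-1,0,0],"spin":0},
  {"hand":0,"travel":[-1,0,0],"spin":0},
])

```text
time: 11.6
tool_pos: [0.5753, -0.059, 0.1054]
ee_rot: [0.0, 0.707, 0.707, 0.0]
wrist_force: [0.6, -0.0, -2.8]
grip_width: 0.0593
grasp_force: 54.9
```

>>> move_arm([
  {"hand":0,"travel":[-1,0,0],"spin":0},
  {"hand":0,"travel":[-1,0,0],"spin":0},
  {"hand":0,"travel":[-1,0,0],"spin":0},
  {"hand":0,"travel":[-1,0,0],"spin":0},
  {"hand":0,"travel":[-1,0,0],"spin":0},
  {"hand":0,"travel":[-0.7,0,0],"spin":0},
  {"hand":0,"travel":[-0.5,0,0.5],"spin":0},
  {"hand":0,"travel":[0,0,0.5],"spin":0},
  {"hand":0,"travel":[0,0,0],"spin":0},
  {"hand":0,"travel":[0,0,0],"spin":0},
])

```text
time: 12.85
tool_pos: [0.5754, -0.1807, 0.0853]
ee_rot: [-0.0, 0.707, 0.707, 0.0]
wrist_force: [0.6, 0.7, -2.8]
grip_width: 0.0593
grasp_force: 55.0
```

```bash
python3 -c "
from h import *
go(.5757,-.182,.054,0)"
```

```text
t 12.85 pos [ 0.5754 -0.1807  0.0853] closing yaw 0.0 d [-0.0664  0.0129  1.5655] spin 0.00 q7 0.05
```

>>> move_arm([
  {"hand":0,"travel":[-0.06,0,0.7],"spin":0},
  {"hand":0,"travel":[0,0,0.4],"spin":0},
  {"hand":0,"travel":[0,0,0.2],"spin":0},
  {"hand":0,"travel":[0,0,0.15],"spin":0},
  {"hand":0,"travel":[0,0,0.1],"spin":0},
  {"hand":0,"travel":[0,0,0],"spin":0},
  {"hand":0,"travel":[0,0,0],"spin":0},
])

```text
time: 13.72
tool_pos: [0.5754, -0.1829, 0.0545]
ee_rot: [0.0, 0.707, 0.707, 0.0]
wrist_force: [-0.4, 0.5, -2.5]
grip_width: 0.0595
grasp_force: 55.0
```

>>> move_arm([
  {"hand":0,"travel":[0,0,0.05],"spin":0},
  {"hand":0,"travel":[0,0,0.05],"spin":0},
  {"hand":0,"travel":[0,0,0],"spin":0},
])

```text
time: 14.1
tool_pos: [0.5755, -0.183, 0.0533]
ee_rot: [0.0, 0.708, 0.707, -0.0]
wrist_force: [-4.3, -0.3, 5.2]
grip_width: 0.0595
grasp_force: 57.3
```

>>> move_arm([
  {"hand":-0.8,"travel":[0,0,0],"spin":0},
  {"hand":-0.8,"travel":[0,0,0],"spin":0},
  {"hand":-0.8,"travel":[0,0,-0.3],"spin":0},
  {"hand":-0.8,"travel":[0,0,-1],"spin":0},
  {"hand":-0.8,"travel":[0,0,-1],"spin":0},
  {"hand":-0.8,"travel":[0,0,-1],"spin":0},
  {"hand":-0.8,"travel":[0,0,-1],"spin":0},
  {"hand":0,"travel":[0.85,-1,-1],"spin":0},
  {"hand":0,"travel":[0.85,-1,-1],"spin":0},
  {"hand":0,"travel":[0.85,-1,-1],"spin":0},
  {"hand":0,"travel":[0.85,-1,0],"spin":0},
  {"hand":0,"travel":[0.85,-1,0],"spin":0},
  {"hand":0,"travel":[0.85,-1,0],"spin":0},
  {"hand":0,"travel":[0.85,0,0],"spin":0},
  {"hand":0,"travel":[0,0,0],"spin":0},
  {"hand":0,"travel":[0,0,0],"spin":0},
])

```text
time: 16.1
tool_pos: [0.456, -0.0642, 0.1985]
ee_rot: [0.0, 0.707, 0.707, 0.0]
wrist_force: [-1.0, -0.0, 0.5]
grip_width: 0.0431
grasp_force: 0.0
```

Run:
```python
from h import *
im,s=shot('w4')
go(.4215,-.0465,.042,0)
H,S,V=cv2.split(cv2.cvtColor(im,cv2.COLOR_BGR2HSV))
m=((H>92)&(H<122)&(S>70)).astype(np.uint8); n,l,st,ce=cv2.connectedComponentsWithStats(m)
i=1+st[1:,4].argmax(); print(st[i],ce[i])
```

```text
t 16.15 pos [ 0.4559 -0.0643  0.1983] closing yaw -0.002 d [ 0.8862 -1.7202  7.8173] spin -0.02 q7 0.06
[ 415  296   73   55 2285] [449.1282 322.2039]
```

View pics/w4.png

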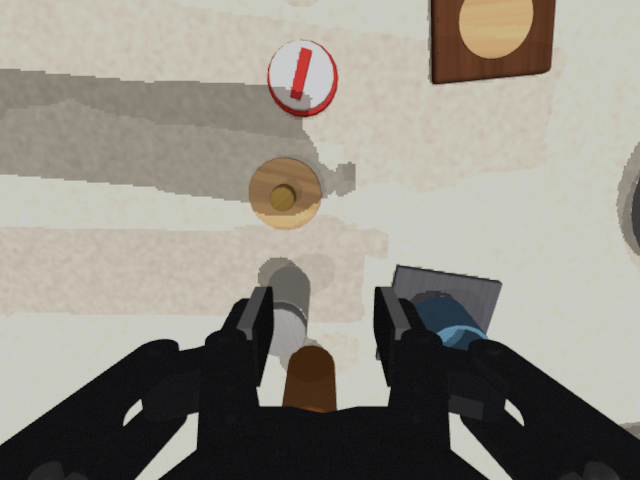

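The lid disc is at (285,193) with its knob top at (283,198). Below it are the salt (290,320), the oil (310,380) and the jar on the slate (450,322), partly behind a finger.

Run:
```python
from h import *
im=cv2.imread('pics/w4.png'); s=np.load('pics/w4.npy',allow_pickle=True).item()
k=near(im,(283,198),35); e=cv2.fitEllipse(k); print('knob',e,plane('wrist',e[0],.04,s), plane('wrist',(283,198),.04,s))
H,S,V=cv2.split(cv2.cvtColor(im,cv2.COLOR_BGR2HSV)); c=blob((S>75),(270,190)); e=cv2.fitEllipse(c); print('disc',e,plane('wrist',e[0],.016,s))
```

```text
knob ((283.6505126953125, 187.99417114257812), (60.100990295410156, 73.66547393798828), 83.40919494628906) [ 0.4233 -0.0372  0.04  ] [ 0.4225 -0.0458  0.04  ]
disc ((284.5115966796875, 192.92662048339844), (71.0112533569336, 72.92686462402344), 138.41647338867188) [ 0.4213 -0.0451  0.016 ]
```

>>> move_arm([
  {"hand":0,"travel":[0.93,-0.9,1],"spin":0},
  {"hand":0,"travel":[0,-0.81,1],"spin":0},
  {"hand":0,"travel":[0,0,1],"spin":0},
  {"hand":0,"travel":[0,0,1],"spin":0},
  {"hand":0,"travel":[0,0,1],"spin":0},
  {"hand":0,"travel":[0,0,1],"spin":0},
  {"hand":0,"travel":[0,0,0.8],"spin":0},
  {"hand":0,"travel":[0,0,0.5],"spin":0},
  {"hand":0,"travel":[0,0,0.4],"spin":0},
  {"hand":0,"travel":[0,0,0],"spin":0},
  {"hand":0,"travel":[0,0,0],"spin":0},
], grip_force=40)

```text
time: 17.52
tool_pos: [0.4216, -0.0451, 0.0447]
ee_rot: [0.0, 0.707, 0.707, 0.0]
wrist_force: [-0.6, -0.0, 0.3]
grip_width: 0.0426
grasp_force: 0.0
```

>>> move_arm([
  {"hand":0,"travel":[0,0,0.15],"spin":0},
  {"hand":0.4,"travel":[0,0,0],"spin":0},
  {"hand":0.8,"travel":[0,0,0],"spin":0},
  {"hand":0.8,"travel":[0,0,0],"spin":0},
  {"hand":0.8,"travel":[0,0,0],"spin":0},
])

```text
time: 18.15
tool_pos: [0.4213, -0.0451, 0.0414]
ee_rot: [0.0, 0.707, 0.707, 0.0]
wrist_force: [-0.8, -0.9, 0.2]
grip_width: 0.0084
grasp_force: 0.0
```

Run:
```python
from h import *
im,s=shot('w5'); print(s['grip_width'],s['tool_pos'])
a=cv2.resize(im[150:400,200:440],None,fx=2,fy=2)
c=optics.capture('side')[:,:,::-1]; b=cv2.resize(c[190:315,230:355],(500,500))
cv2.imwrite('pics/c5.png',np.hstack([np.vstack([a]),b][:1]+[b]) if a.shape[0]==500 else a)
```

```text
0.00837072569749348 [ 0.4213 -0.0451  0.0414]
```

View pics/c5.png

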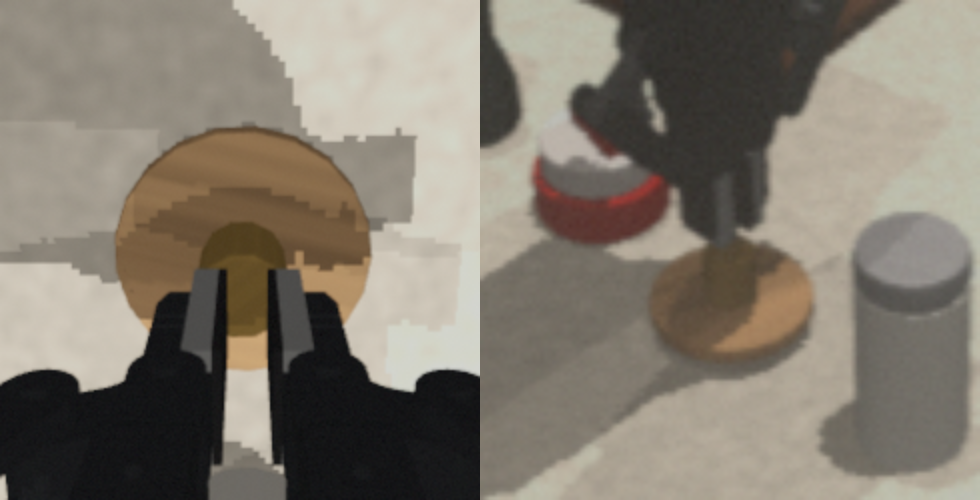

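The picture shows the fingertips just above the knob rather than around it. The lid has not moved. I'll open, go lower while watching the force, and close again.

>>> move_arm([
  {"hand":0,"travel":[0,0,0],"spin":0},
  {"hand":0,"travel":[0,0,0],"spin":0},
  {"hand":0,"travel":[0,0,0],"spin":0},
  {"hand":0,"travel":[0,0,0.3],"spin":0},
  {"hand":0,"travel":[0,0,0.2],"spin":0},
  {"hand":0,"travel":[0,0,0.15],"spin":0},
  {"hand":0,"travel":[0,0,0],"spin":0},
])

```text
time: 19.12
tool_pos: [0.421, -0.045, 0.028]
ee_rot: [-0.0, 0.707, 0.707, -0.0]
wrist_force: [0.7, 0.5, 0.0]
grip_width: 0.0427
grasp_force: 0.0
```

>>> move_arm([
  {"hand":0.3,"travel":[0,0,0],"spin":0},
  {"hand":0.5,"travel":[0,0,0],"spin":0},
  {"hand":0.7,"travel":[0,0,0],"spin":0},
  {"hand":0.7,"travel":[0,0,0],"spin":0},
])

```text
time: 19.62
tool_pos: [0.4213, -0.0451, 0.0286]
ee_rot: [0.0, 0.707, 0.707, -0.0]
wrist_force: [-2.6, 0.3, 5.8]
grip_width: 0.0186
grasp_force: 39.0
```

>>> move_arm([
  {"hand":0.7,"travel":[0,0,-0.5],"spin":0},
  {"hand":0.7,"travel":[0,0,-1],"spin":0},
  {"hand":0.7,"travel":[0,0,-1],"spin":0},
  {"hand":0.7,"travel":[0,1,-1],"spin":0},
  {"hand":0.7,"travel":[0,1,-1],"spin":0},
  {"hand":0.7,"travel":[0,1,-0.5],"spin":0},
  {"hand":0.7,"travel":[0,1,0],"spin":0},
  {"hand":0.7,"travel":[-0.8,1,0],"spin":0},
  {"hand":0.7,"travel":[-0.8,1,0],"spin":0},
  {"hand":0.7,"travel":[-0.8,1,0],"spin":0},
  {"hand":0.7,"travel":[-0.7,0.7,0],"spin":0},
  {"hand":0.7,"travel":[0,0,0],"spin":0},
  {"hand":0.7,"travel":[0,0,0],"spin":0},
])

```text
time: 21.25
tool_pos: [0.5747, -0.1065, 0.1285]
ee_rot: [-0.0, 0.707, 0.707, 0.0]
wrist_force: [-0.8, 0.3, -0.3]
grip_width: 0.0185
grasp_force: 39.2
```

Run:
```python
from h import *
im,s=shot('w6'); go(.5755,-.184,.0886,0); print(s['wrist_force'],s['grip_width'])
a=optics.capture('scene')[:,:,::-1]; b=optics.capture('side')[:,:,::-1]; cv2.imwrite('pics/sc6.png',a); cv2.imwrite('pics/si6.png',b)
print(P('scene')@[.5755,-.184,.068,1]/(P('scene')@[.5755,-.184,.068,1])[2],P('side')@[.5755,-.184,.068,1]/(P('side')@[.5755,-.184,.068,1])[2])
cv2.imwrite('pics/c6.png',np.hstack([im[100:440,160:480],cv2.resize(a[230:350,210:330],(340,340)),]) )
```

```text
t 21.3 pos [ 0.5746 -0.1064  0.1285] closing yaw -0.0 d [-3.8823  0.0435  1.9952] spin -0.00 q7 -0.06
[-0.8417  0.2766 -0.3076] 0.018502092220956737
[265.5804 293.5239   1.    ] [420.1488 228.1104   1.    ]
```

View pics/c6.png

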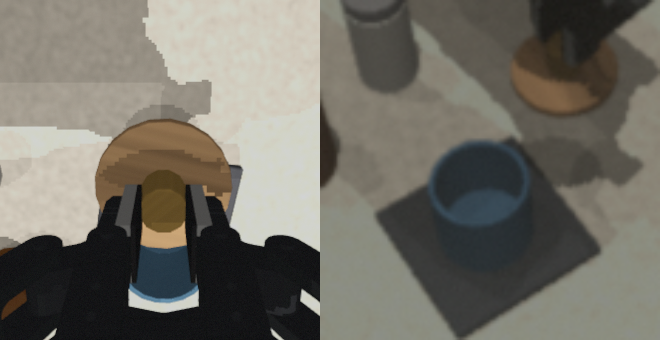

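The lid is held level. The jar's rim is at about (266.5,294.6) in the scene view, where (265.6,293.5) was predicted. I'll refine with masks.

Run:
```python
from h import *
def q(n,c,z,i): # extremes
    p=np.array([plane(n,x,z)[:2] for x in c[:,0]]); return p
for n,f,seed in(('scene','sc6',(266,300)),('side','si6',(420,240))):
    im=cv2.imread(f'pics/{f}.png'); H,S,V=cv2.split(cv2.cvtColor(im,cv2.COLOR_BGR2HSV))
    c=blob((H>92)&(H<125)&(S>70),seed)
    if c is None: print(n,'none',im[seed[1],seed[0]]); continue
    x0,x1=c[:,0,0].min(),c[:,0,0].max(); y0=c[:,0,1].min(); print(n,x0,x1,(x0+x1)/2,y0,cv2.boundingRect(c))
    th=np.linspace(0,6.28,200); P_=P(n)
    for C in((.5755,-.184),):
        X=np.c_[C[0]+.032*np.cos(th),C[1]+.032*np.sin(th),.068+0*th,1+0*th]; u=X@P_.T; u=u[:,:2]/u[:,2:]; print(' pred',u.min(0),u.max(0))
im=cv2.imread('pics/w6.png'); s=np.load('pics/w6.npy',allow_pickle=True).item()
H,S,V=cv2.split(cv2.cvtColor(im,cv2.COLOR_BGR2HSV)); c=blob((H>8)&(H<30)&(S>75),(323,235))
print(cv2.boundingRect(c)); print(ext(c,s,.1285-.0286+.016,.034),s['tool_pos'])
```

```text
scene 253 279 266.0 297 (253, 297, 27, 13)
 pred [247.4663 278.4801] [283.6216 309.3498]
side none [111  96  77]
(255, 219, 137, 129)
[ 0.5765 -0.1062  0.5746 -0.1071] [ 0.5747 -0.1065  0.1285]
```

>>> move_arm([
  {"hand":0.7,"travel":[-1,0,0],"spin":0},
  {"hand":0.7,"travel":[-1,0,0],"spin":0},
  {"hand":0.7,"travel":[-1,0,0],"spin":0},
  {"hand":0.7,"travel":[-0.87,0,0.5],"spin":0},
  {"hand":0.7,"travel":[0,0,0.6],"spin":0},
  {"hand":0.7,"travel":[0,0,0.4],"spin":0},
  {"hand":0.7,"travel":[0,0,0.25],"spin":0},
  {"hand":0.7,"travel":[0,0,0.15],"spin":0},
  {"hand":0.7,"travel":[0,0,0],"spin":0},
  {"hand":0.7,"travel":[0,0,0],"spin":0},
])

```text
time: 22.65
tool_pos: [0.5753, -0.1846, 0.0907]
ee_rot: [0.0, 0.707, 0.707, 0.0]
wrist_force: [-0.3, -0.4, -1.2]
grip_width: 0.0186
grasp_force: 39.2
```

>>> move_arm([
  {"hand":0.7,"travel":[0,0,0.05],"spin":0},
  {"hand":0.7,"travel":[0,0,0.05],"spin":0},
  {"hand":0.7,"travel":[0,0,0],"spin":0},
])

```text
time: 23.02
tool_pos: [0.5752, -0.1847, 0.0887]
ee_rot: [0.0, 0.707, 0.707, 0.0]
wrist_force: [-1.2, 1.3, 2.9]
grip_width: 0.0187
grasp_force: 39.6
```

>>> move_arm([
  {"hand":0,"travel":[0,0,0],"spin":0},
  {"hand":0,"travel":[0,0,0],"spin":0},
  {"hand":0,"travel":[0,0,0],"spin":0},
  {"hand":0,"travel":[0,0,-1],"spin":0},
  {"hand":0,"travel":[0,0,-1],"spin":0},
  {"hand":-0.3,"travel":[0,0,-1],"spin":0},
  {"hand":-0.3,"travel":[0,0,-1],"spin":0},
  {"hand":-0.3,"travel":[0,0,-1],"spin":0},
  {"hand":-0.3,"travel":[0,0,-1],"spin":0},
  {"hand":-0.3,"travel":[-1,-1,-1],"spin":0},
  {"hand":-0.3,"travel":[-1,-1,-1],"spin":0},
  {"hand":-0.3,"travel":[-1,-1,0],"spin":0},
  {"hand":-0.3,"travel":[-1,-1,0],"spin":0},
  {"hand":-0.3,"travel":[-0.5,-1,0],"spin":0},
  {"hand":-0.3,"travel":[0,0,0],"spin":0},
  {"hand":-0.3,"travel":[0,0,0],"spin":0},
])

```text
time: 25.02
tool_pos: [0.4756, -0.274, 0.2488]
ee_rot: [0.0, 0.707, 0.707, 0.0]
wrist_force: [0.3, -0.2, 1.2]
grip_width: 0.0554
grasp_force: 0.0
```

Run:
```python
from h import *
im,s=shot('w7'); print(s['tool_pos'],s['time'])
cv2.imwrite('pics/c7.png',np.hstack([im[:,100:560],cv2.resize(optics.capture('side')[:,:,::-1][170:330,340:450],(330,480))]))
```

```text
[ 0.4756 -0.274   0.2488] 25.025
```

View pics/c7.png

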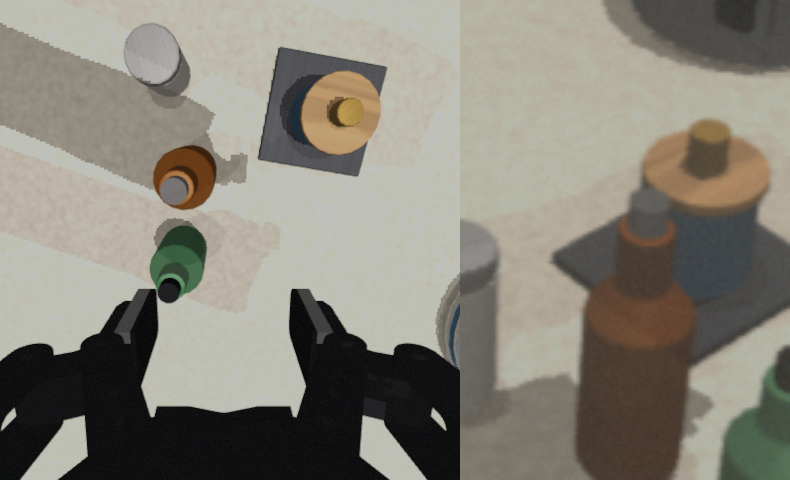

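The lid sits level on the jar in both views. The oil spout is at (273,189) and the salt top at (252,54) in the wrist view.

Run:
```python
from h import *
im=cv2.imread('pics/w7.png'); s=np.load('pics/w7.npy',allow_pickle=True).item()
H,S,V=cv2.split(cv2.cvtColor(im,cv2.COLOR_BGR2HSV))
c=near(im,(272,191),22); e=cv2.fitEllipse(c); print('spout',e,plane('wrist',e[0],.16,s), plane('wrist',(273,189),.16,s))
c=blob((H<20)&(S>130),(300,165)) 
print('body base ext',ext(c,s,0.0,.026)); print('body top z95 ext',ext(c,s,.095,.026)) if c is not None else 0
# slate & lid
c=blob((H>8)&(H<30)&(S>75),(430,130)); print('lid',ext(c,s,.076,.034))
go(.4445,-.240,.122,0)
```

```text
spout ((272.5704040527344, 191.3570098876953), (27.093124389648438, 27.27825164794922), 48.508724212646484) [ 0.4431 -0.2393  0.16  ] [ 0.4435 -0.2377  0.16  ]
body base ext [ 0.4268 -0.2562  0.4419 -0.241 ]
body top z95 ext [ 0.4448 -0.2374  0.4439 -0.2382]
lid [ 0.5755 -0.1857  0.5744 -0.1874]
t 25.12 pos [ 0.4758 -0.2737  0.2485] closing yaw 0.0 d [ 1.685  -1.5661  6.3253] spin 0.00 q7 0.37
```

>>> move_arm([
  {"hand":-0.3,"travel":[0.9,-0.8,0.5],"spin":0},
  {"hand":-0.3,"travel":[0.86,-0.8,0.5],"spin":0},
  {"hand":-0.3,"travel":[0,0,0.8],"spin":0},
  {"hand":-0.3,"travel":[0,0,1],"spin":0},
  {"hand":-0.3,"travel":[0,0,1],"spin":0},
  {"hand":-0.3,"travel":[0,0,1],"spin":0},
  {"hand":-0.3,"travel":[0,0,0.8],"spin":0},
  {"hand":-0.3,"travel":[0,0,0.4],"spin":0},
  {"hand":-0.3,"travel":[0,0,0.3],"spin":0},
  {"hand":-0.3,"travel":[0,0,0],"spin":0},
  {"hand":-0.3,"travel":[0,0,0],"spin":0},
], grip_force=60)

```text
time: 26.5
tool_pos: [0.4434, -0.2395, 0.1228]
ee_rot: [0.0, 0.707, 0.707, 0.0]
wrist_force: [-0.3, -1.0, 0.0]
grip_width: 0.0554
grasp_force: 0.0
```

>>> move_arm([
  {"hand":0,"travel":[0,0,0],"spin":0},
  {"hand":0.3,"travel":[0,0,0],"spin":0},
  {"hand":0.7,"travel":[0,0,0],"spin":0},
  {"hand":0.7,"travel":[0,0,0],"spin":0},
  {"hand":0.7,"travel":[0,0,0],"spin":0},
])

```text
time: 27.12
tool_pos: [0.4432, -0.2395, 0.1229]
ee_rot: [0.0, 0.708, 0.707, -0.0]
wrist_force: [-1.9, 0.4, 5.6]
grip_width: 0.0237
grasp_force: 59.1
```

>>> move_arm([
  {"hand":0.7,"travel":[0,0,-0.5],"spin":0},
  {"hand":0.7,"travel":[0,0,-1],"spin":0},
  {"hand":0.7,"travel":[0,0,-1],"spin":0},
  {"hand":0.7,"travel":[0,0,-1],"spin":0},
  {"hand":0.7,"travel":[0,0,-1],"spin":0},
  {"hand":0.7,"travel":[0,0,-1],"spin":0},
  {"hand":0.7,"travel":[0.5,0.17,-0.5],"spin":0},
  {"hand":0.7,"travel":[1,0.34,0],"spin":0},
  {"hand":0.7,"travel":[1,0.34,0],"spin":0},
  {"hand":0.7,"travel":[1,0.34,0],"spin":0},
  {"hand":0.7,"travel":[1,0.34,0],"spin":0},
  {"hand":0.7,"travel":[1,0.34,0],"spin":0},
  {"hand":0.7,"travel":[1,0.34,0],"spin":0},
  {"hand":0.7,"travel":[1,0.34,0],"spin":0},
  {"hand":0.7,"travel":[1,0.34,0],"spin":0},
  {"hand":0.7,"travel":[1,0.34,0],"spin":0},
  {"hand":0.7,"travel":[1,0.34,0],"spin":0},
  {"hand":0.7,"travel":[1,0.34,0],"spin":0},
  {"hand":0.7,"travel":[1,0.34,0],"spin":0},
  {"hand":0.7,"travel":[1,0.34,0],"spin":0},
])

```text
time: 29.62
tool_pos: [0.5348, 0.0321, 0.242]
ee_rot: [-0.0, 0.707, 0.707, -0.0]
wrist_force: [0.1, 0.7, -4.1]
grip_width: 0.023
grasp_force: 59.4
```

>>> move_arm([
  {"hand":0.7,"travel":[1,0.34,0],"spin":0},
  {"hand":0.7,"travel":[1,0.34,0],"spin":0},
  {"hand":0.7,"travel":[1,0.34,0],"spin":0},
  {"hand":0.7,"travel":[1,0.34,0],"spin":0},
  {"hand":0.7,"travel":[1,0.34,0],"spin":0},
  {"hand":0.7,"travel":[1,0.34,0.5],"spin":0},
  {"hand":0.7,"travel":[1,0.34,1],"spin":0},
  {"hand":0.7,"travel":[0.7,0.34,1],"spin":0},
  {"hand":0.7,"travel":[0,0,1],"spin":0},
  {"hand":0.7,"travel":[0,0,0],"spin":0},
  {"hand":0.7,"travel":[0,0,0],"spin":0},
])

```text
time: 31.0
tool_pos: [0.5899, 0.1837, 0.1728]
ee_rot: [0.0, 0.708, 0.706, 0.0]
wrist_force: [0.6, -0.2, -2.5]
grip_width: 0.0237
grasp_force: 59.4
```

Run:
```python
from h import *
im,s=shot('w8'); go(.5892,.187,.137,0)
print(s['wrist_force'],s['grip_width'])
H,S,V=cv2.split(cv2.cvtColor(im,cv2.COLOR_BGR2HSV))
m=(H>10)&(H<28)&(S>60)&(V>150)
a=optics.capture('scene')[:,:,::-1]; b=optics.capture('side')[:,:,::-1]; cv2.imwrite('pics/sc8.png',a); cv2.imwrite('pics/si8.png',b)
cv2.imwrite('pics/c8.png',np.hstack([cv2.resize(a[110:260,320:460],(373,400)),cv2.resize(b[70:240,190:340],(353,400))]))
```

```text
t 31.05 pos [0.5901 0.1839 0.1732] closing yaw -0.002 d [ 0.1553 -0.0483  1.8107] spin -0.02 q7 -0.61
[ 0.5633 -0.2152 -2.4582] 0.023721836167962716
```

View pics/c8.png

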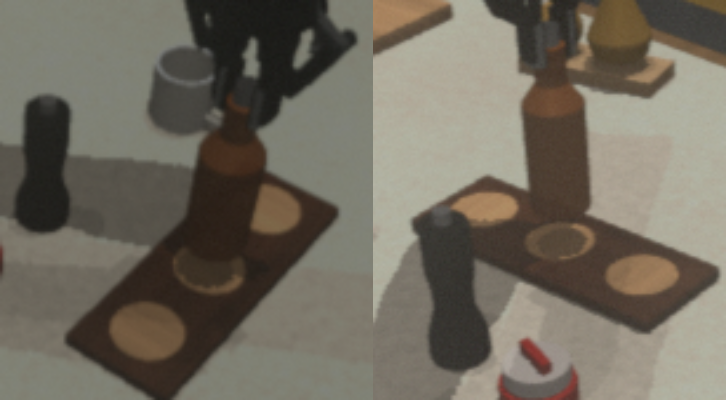

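Run:
```python
from h import *
for n,o,sc in(('scene',(320,110),2.665),('side',(190,70),2.353)):
    for z in(.05,.145,.185):
        u=P(n)@[.590,.185,z,1]; u=(u[:2]/u[2]-o)*sc; print(n,z,u+([373,0] if n=='side' else 0))
```

```text
scene 0.05 [213.4483 237.8354]
scene 0.145 [232.3744 149.933 ]
scene 0.185 [241.2958 108.4975]
side 0.05 [559.4934 204.3181]
side 0.145 [551.1252 101.6345]
side 0.185 [547.3305  55.0712]
```

The bottle hangs upright: its axis matches the predicted vertical in both views. I'll lower it.

>>> move_arm([
  {"hand":0.7,"travel":[0.16,-0.04,0.6],"spin":0},
  {"hand":0.7,"travel":[0,0,0.5],"spin":0},
  {"hand":0.7,"travel":[0,0,0.3],"spin":0},
  {"hand":0.7,"travel":[0,0,0.2],"spin":0},
  {"hand":0.7,"travel":[0,0,0.1],"spin":0},
  {"hand":0.7,"travel":[0,0,0.1],"spin":0},
  {"hand":0.7,"travel":[0,0,0],"spin":0},
])

```text
time: 32.02
tool_pos: [0.5892, 0.188, 0.137]
ee_rot: [0.0, 0.707, 0.707, 0.0]
wrist_force: [-0.7, -1.1, 2.1]
grip_width: 0.0236
grasp_force: 59.9
```

>>> move_arm([
  {"hand":0.2,"travel":[-0.04,0,0],"spin":0},
  {"hand":-0.2,"travel":[0,0,0],"spin":0},
  {"hand":-0.2,"travel":[0,0,0],"spin":0},
  {"hand":-0.2,"travel":[0,0,-0.5],"spin":0},
  {"hand":-0.2,"travel":[0,0,-1],"spin":0},
  {"hand":-0.2,"travel":[0,0,-1],"spin":0},
  {"hand":-0.2,"travel":[0,0,-1],"spin":0},
  {"hand":-0.2,"travel":[0,0,-1],"spin":0},
])

```text
time: 33.02
tool_pos: [0.589, 0.187, 0.2282]
ee_rot: [0.0, 0.707, 0.707, 0.0]
wrist_force: [0.4, 0.1, -1.1]
grip_width: 0.0512
grasp_force: 0.0
```

Run:
```python
from h import *
im=cv2.imread('pics/w7.png'); s=np.load('pics/w7.npy',allow_pickle=True).item()
for t in(10,14,18):
    c=near(im,(250,50),t); e=cv2.fitEllipse(c); print('salt',e,plane('wrist',e[0],.095,s),ext(c,s,.095,.022))
im=cv2.imread('pics/w1.png'); s=np.load('pics/w1.npy',allow_pickle=True).item()
for t in(8,12):
    c=near(im,(212,139),t); e=cv2.fitEllipse(c); print('salt',e,plane('wrist',e[0],.095,s))
go(.43,-.14,.26,0)
```

```text
salt ((251.0047149658203, 51.864681243896484), (55.56123352050781, 57.990135192871094), 165.27455139160156) [ 0.4219 -0.1428  0.095 ] [ 0.423  -0.1384  0.4199 -0.1454]
salt ((250.85540771484375, 51.983604431152344), (56.01694107055664, 58.978919982910156), 174.228515625) [ 0.4218 -0.1429  0.095 ] [ 0.423  -0.1413  0.4206 -0.1454]
salt ((250.9746856689453, 52.40702438354492), (56.57224655151367, 60.51509094238281), 177.15155029296875) [ 0.4219 -0.1432  0.095 ] [ 0.423  -0.142   0.4214 -0.1447]
salt ((206.4702606201172, 138.8941650390625), (45.953800201416016, 52.0207633972168), 162.1103515625) [ 0.4214 -0.1435  0.095 ]
salt ((206.67431640625, 138.84393310546875), (46.4796257019043, 52.423316955566406), 162.03817749023438) [ 0.4216 -0.1434  0.095 ]
t 33.02 pos [0.589  0.187  0.2282] closing yaw -0.001 d [-16.3577  -7.9317  -1.5999] spin -0.01 q7 -0.6
```

>>> move_arm([
  {"hand":-0.7,"travel":[-0.5,-0.25,0],"spin":0},
  {"hand":-0.7,"travel":[-1,-0.5,0],"spin":0},
  {"hand":-0.7,"travel":[-1,-0.5,0],"spin":0},
  {"hand":-0.7,"travel":[-1,-0.5,0],"spin":0},
  {"hand":-0.7,"travel":[-1,-0.5,0],"spin":0},
  {"hand":-0.7,"travel":[-1,-0.5,0],"spin":0},
  {"hand":-0.7,"travel":[-1,-0.5,0],"spin":0},
  {"hand":-0.7,"travel":[-1,-0.5,0],"spin":0},
  {"hand":-0.7,"travel":[-1,-0.5,0],"spin":0},
  {"hand":-0.7,"travel":[-1,-0.5,0],"spin":0},
  {"hand":-0.7,"travel":[-1,-0.5,0],"spin":0},
  {"hand":-0.7,"travel":[-1,-0.5,0],"spin":0},
  {"hand":-0.7,"travel":[-1,-0.5,0],"spin":0},
  {"hand":-0.7,"travel":[-1,-0.5,0.5],"spin":0},
  {"hand":-0.7,"travel":[-1,-0.5,0.5],"spin":0},
  {"hand":-0.7,"travel":[-1,-0.5,0.5],"spin":0},
  {"hand":-0.7,"travel":[-1,-0.6,0.5],"spin":0},
  {"hand":-0.7,"travel":[0,0,0],"spin":0},
])

```text
time: 35.28
tool_pos: [0.4194, -0.1444, 0.185]
ee_rot: [-0.001, 0.709, 0.705, -0.001]
wrist_force: [-0.3, 0.2, -0.8]
grip_width: 0.0727
grasp_force: 0.0
```

```bash
python3 -c "
from h import *
go(.422,-.143,.068,0)"
```

```text
t 35.27 pos [ 0.4194 -0.1444  0.185 ] closing yaw -0.005 d [0.0694 0.1443 5.8494] spin -0.05 q7 0.26
```

>>> move_arm([
  {"hand":-0.7,"travel":[0,0.05,1],"spin":0},
  {"hand":-0.7,"travel":[0,0.05,1],"spin":0},
  {"hand":-0.7,"travel":[0,0,1],"spin":0},
  {"hand":-0.7,"travel":[0,0,1],"spin":0},
  {"hand":-0.7,"travel":[0,0,1],"spin":0},
  {"hand":-0.7,"travel":[0,0,0.6],"spin":0},
  {"hand":-0.7,"travel":[0,0,0.2],"spin":0},
  {"hand":-0.7,"travel":[0,0,0],"spin":0},
  {"hand":-0.2,"travel":[0,0,0],"spin":0},
  {"hand":0.2,"travel":[0,0,0],"spin":0},
  {"hand":0.2,"travel":[0,0,0],"spin":0},
  {"hand":0.2,"travel":[0,0,0],"spin":0},
], grip_force=50)

```text
time: 36.78
tool_pos: [0.4239, -0.1432, 0.0712]
ee_rot: [0.001, 0.708, 0.707, -0.0]
wrist_force: [-2.5, 0.6, 7.4]
grip_width: 0.0422
grasp_force: 54.9
```

>>> move_arm([
  {"hand":0.2,"travel":[0,0,-0.5],"spin":0},
  {"hand":0.2,"travel":[0,0,-1],"spin":0},
  {"hand":0.2,"travel":[0,0,-1],"spin":0},
  {"hand":0.2,"travel":[0.5,0.36,-1],"spin":0},
  {"hand":0.2,"travel":[1,0.72,0],"spin":0},
  {"hand":0.2,"travel":[1,0.72,0],"spin":0},
  {"hand":0.2,"travel":[1,0.72,0],"spin":0},
  {"hand":0.2,"travel":[1,0.72,0],"spin":0},
  {"hand":0.2,"travel":[1,0.72,0],"spin":0},
  {"hand":0.2,"travel":[1,0.72,0],"spin":0},
  {"hand":0.2,"travel":[1,0.72,0],"spin":0},
  {"hand":0.2,"travel":[1,0.72,0],"spin":0},
  {"hand":0.2,"travel":[1,0.72,0],"spin":0},
  {"hand":0.2,"travel":[1,0.72,0],"spin":0},
  {"hand":0.2,"travel":[1,0.72,0.5],"spin":0},
  {"hand":0.2,"travel":[0.5,0.36,0.7],"spin":0},
  {"hand":0.2,"travel":[0,0,0.5],"spin":0},
  {"hand":0.2,"travel":[0,0,0],"spin":0},
  {"hand":0.2,"travel":[0,0,0],"spin":0},
])

```text
time: 39.15
tool_pos: [0.5965, 0.0959, 0.1066]
ee_rot: [0.0, 0.708, 0.706, -0.0]
wrist_force: [0.3, 0.2, -1.2]
grip_width: 0.0419
grasp_force: 54.8
```

```bash
python3 -c "
from h import *
go(.5977,.098,.0855,0);im,s=shot('w9');print(s['wrist_force'],s['grip_width'])
im=im.copy(); c=near(im,(323,330),14); print(cv2.fitEllipse(c) if c is not None else im[330,323])"
```

```text
t 39.15 pos [0.5965 0.0959 0.1066] closing yaw -0.002 d [0.1039 0.0585 1.057 ] spin -0.02 q7 -0.48
[ 0.2557  0.168  -1.1961] 0.04193553041234826
((323.068603515625, 320.0999755859375), (98.00084686279297, 108.55525207519531), 78.43743896484375)
```

>>> move_arm([
  {"hand":0.2,"travel":[0.07,0.06,0.4],"spin":0},
  {"hand":0.2,"travel":[0,0,0.3],"spin":0},
  {"hand":0.2,"travel":[0,0,0.2],"spin":0},
  {"hand":0.2,"travel":[0,0,0.1],"spin":0},
  {"hand":0.2,"travel":[0,0,0.05],"spin":0},
  {"hand":0.2,"travel":[0,0,0],"spin":0},
])

```text
time: 39.95
tool_pos: [0.5979, 0.0984, 0.0855]
ee_rot: [0.0, 0.707, 0.707, 0.0]
wrist_force: [-1.4, -0.2, -0.7]
grip_width: 0.042
grasp_force: 55.0
```

>>> move_arm([
  {"hand":0.2,"travel":[0,0,0.05],"spin":0},
  {"hand":0.2,"travel":[0,0,0],"spin":0},
])

```text
time: 40.2
tool_pos: [0.598, 0.0987, 0.0853]
ee_rot: [0.0, 0.707, 0.707, 0.0]
wrist_force: [-4.2, -0.8, 7.3]
grip_width: 0.042
grasp_force: 56.0
```

>>> move_arm([
  {"hand":-0.2,"travel":[0,0,0],"spin":0},
  {"hand":-0.6,"travel":[0,0,0],"spin":0},
  {"hand":-0.6,"travel":[0,0,0],"spin":0},
  {"hand":-0.6,"travel":[0,0,-0.5],"spin":0},
  {"hand":-0.6,"travel":[0,0,-1],"spin":0},
  {"hand":-0.6,"travel":[0,0,-1],"spin":0},
  {"hand":-0.6,"travel":[0,0,-1],"spin":0},
  {"hand":-0.6,"travel":[0,0,-1],"spin":0},
  {"hand":-0.6,"travel":[0,0,-1],"spin":0},
  {"hand":-0.6,"travel":[0,-0.5,-1],"spin":0},
  {"hand":-0.6,"travel":[0,-1,-1],"spin":0},
  {"hand":-0.4,"travel":[0,-1,0],"spin":0},
  {"hand":-0.4,"travel":[0,-1,0],"spin":0},
  {"hand":-0.4,"travel":[0,-1,0],"spin":0},
  {"hand":-0.4,"travel":[0,-1,0],"spin":0},
  {"hand":-0.4,"travel":[0,-1,0],"spin":0},
  {"hand":-0.4,"travel":[0,-1,0],"spin":0},
  {"hand":-0.4,"travel":[0,0,0],"spin":0},
  {"hand":-0.4,"travel":[0,0,0],"spin":0},
])

```text
time: 42.58
tool_pos: [0.4481, 0.0984, 0.2347]
ee_rot: [0.0, 0.708, 0.707, 0.0]
wrist_force: [0.5, -0.2, 0.3]
grip_width: 0.0599
grasp_force: 0.0
```

```bash
python3 -c "
from h import *
im,s=shot('w10');go(.4405,.1437,.105,0)
for p in ((.44,.1437,.13),):
    pass
"
```

```text
t 42.62 pos [0.4482 0.0984 0.2346] closing yaw -0.001 d [ 2.261  -0.3883  6.4785] spin -0.01 q7 -0.27
```

View pics/w10.png

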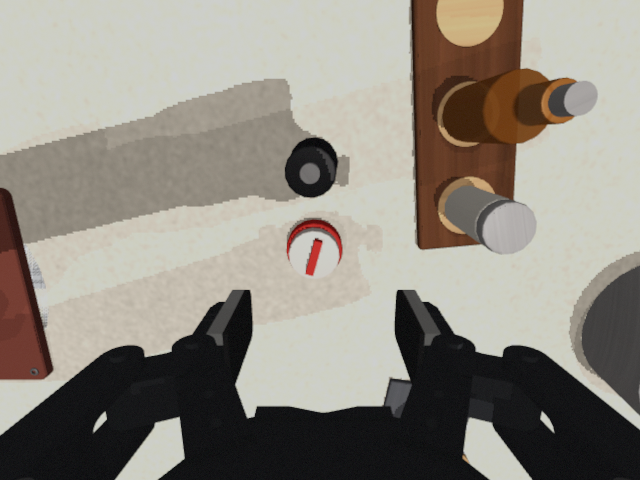

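The mill's nut is at (310,173), which puts the mill at about (0.4395, 0.144). The oil and salt stand upright on their places.

>>> move_arm([
  {"hand":-0.4,"travel":[1,-0.2,0.3],"spin":0},
  {"hand":-0.4,"travel":[1,-0.2,0.4],"spin":0},
  {"hand":-0.4,"travel":[0.28,-0.03,1],"spin":0},
  {"hand":-0.4,"travel":[0,0,1],"spin":0},
  {"hand":-0.4,"travel":[0,0,1],"spin":0},
  {"hand":-0.4,"travel":[0,0,1],"spin":0},
  {"hand":-0.4,"travel":[0,0,1],"spin":0},
  {"hand":-0.4,"travel":[0,0,0.7],"spin":0},
  {"hand":-0.4,"travel":[0,0,0.3],"spin":0},
  {"hand":-0.4,"travel":[0,0,0],"spin":0},
  {"hand":-0.4,"travel":[0,0,0],"spin":0},
  {"hand":0,"travel":[0,0,0],"spin":0},
  {"hand":0.4,"travel":[0,0,0],"spin":0},
  {"hand":0.4,"travel":[0,0,0],"spin":0},
  {"hand":0.4,"travel":[0,0,0],"spin":0},
])

```text
time: 44.5
tool_pos: [0.4397, 0.1443, 0.1012]
ee_rot: [0.0, 0.707, 0.707, 0.0]
wrist_force: [-2.4, 0.2, 6.4]
grip_width: 0.0352
grasp_force: 49.6
```

>>> move_arm([
  {"hand":0.4,"travel":[0,0,-0.5],"spin":0},
  {"hand":0.4,"travel":[0,0,-1],"spin":0},
  {"hand":0.4,"travel":[0,0,-1],"spin":0},
  {"hand":0.4,"travel":[0.66,0,-1],"spin":0},
  {"hand":0.4,"travel":[1,0,-1],"spin":0},
  {"hand":0.4,"travel":[1,0,-0.5],"spin":0},
  {"hand":0.4,"travel":[1,0,0],"spin":0},
  {"hand":0.4,"travel":[1,0.5,0],"spin":0},
  {"hand":0.4,"travel":[1,0.6,0],"spin":0},
  {"hand":0.4,"travel":[1,1,0],"spin":0},
  {"hand":0.4,"travel":[0,1,0],"spin":0},
  {"hand":0.4,"travel":[0,1,0],"spin":0},
  {"hand":0.4,"travel":[0,1,0],"spin":0},
  {"hand":0.4,"travel":[0,1,0.4],"spin":0},
  {"hand":0.4,"travel":[0,1,1],"spin":0},
  {"hand":0.4,"travel":[0,0,1],"spin":0},
  {"hand":0.4,"travel":[0,0,1],"spin":0},
  {"hand":0.4,"travel":[0,0,0],"spin":0},
  {"hand":0.4,"travel":[0,0,0],"spin":0},
])

```text
time: 46.88
tool_pos: [0.5812, 0.2775, 0.1331]
ee_rot: [0.0, 0.707, 0.707, 0.0]
wrist_force: [-0.5, -0.9, -2.6]
grip_width: 0.035
grasp_force: 50.7
```

```bash
python3 -c "
from h import *
go(.5815,.2775,.1152,0)"
```

```text
t 46.88 pos [0.5812 0.2775 0.1331] closing yaw -0.001 d [0.0015 0.0142 0.8964] spin -0.01 q7 -0.82
```

>>> move_arm([
  {"hand":0.4,"travel":[0,0,0.4],"spin":0},
  {"hand":0.4,"travel":[0,0,0.25],"spin":0},
  {"hand":0.4,"travel":[0,0,0.15],"spin":0},
  {"hand":0.4,"travel":[0,0,0.08],"spin":0},
  {"hand":0.4,"travel":[0,0,0.05],"spin":0},
  {"hand":0.4,"travel":[0,0,0],"spin":0},
])

```text
time: 47.62
tool_pos: [0.5815, 0.2779, 0.1153]
ee_rot: [0.0, 0.707, 0.707, 0.001]
wrist_force: [-3.4, -0.5, 8.7]
grip_width: 0.0353
grasp_force: 51.8
```

Contact. I'll release, rise and look at the whole layout.

>>> move_arm([
  {"hand":0,"travel":[0,0,0],"spin":0},
  {"hand":-0.4,"travel":[0,0,0],"spin":0},
  {"hand":-0.4,"travel":[0,0,0],"spin":0},
  {"hand":-0.4,"travel":[0,0,-0.5],"spin":0},
  {"hand":-0.4,"travel":[0,0,-1],"spin":0},
  {"hand":-0.4,"travel":[0,0,-1],"spin":0},
  {"hand":-0.4,"travel":[0,0,-1],"spin":0},
  {"hand":-0.4,"travel":[0,0,-1],"spin":0},
  {"hand":-0.4,"travel":[0,0,-1],"spin":0},
  {"hand":-0.4,"travel":[0,0,-1],"spin":0},
  {"hand":-0.4,"travel":[0,0,-1],"spin":0},
  {"hand":-0.4,"travel":[0,0,-1],"spin":0},
  {"hand":-0.4,"travel":[0,0,0],"spin":0},
  {"hand":-0.4,"travel":[0,0,0],"spin":0},
])

```text
time: 49.38
tool_pos: [0.5812, 0.277, 0.2831]
ee_rot: [-0.0, 0.707, 0.707, -0.0]
wrist_force: [-0.4, 0.0, 0.7]
grip_width: 0.0597
grasp_force: 0.0
```

Run:
```python
from h import *
a=optics.capture('scene')[:,:,::-1]; b=optics.capture('side')[:,:,::-1]; im,s=shot('w11')
cv2.imwrite('pics/sc11.png',a);cv2.imwrite('pics/si11.png',b)
A=cv2.resize(a[80:360,130:460],None,fx=1.2,fy=1.2); B=cv2.resize(b[80:380,140:480],(400,336)); cv2.imwrite('pics/c11.png',np.hstack([A,B]))
print(A.shape,arm.get_state()['time'])
```

```text
(336, 396, 3) 49.525
```

View pics/c11.png

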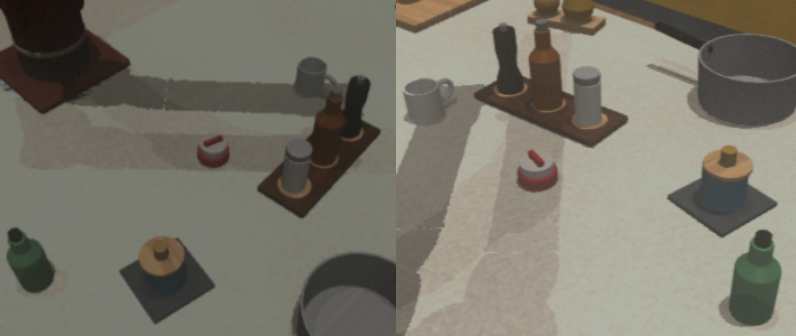

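Run:
```python
from h import *
s=np.load('pics/w7.npy',allow_pickle=True).item()
Q=np.array([plane('wrist',p,.008,s)[:2] for p in((379,48),(486,67),(459,176),(359,159))]); print('slate w7',Q.mean(0))
print('knob w7',plane('wrist',(450,111),.100,s))
# bases by mask columns: expected centres projected vs silhouette midlines
for n,f in(('scene','sc11'),('side','si11')):
    im=cv2.imread(f'pics/{f}.png'); H,S,V=cv2.split(cv2.cvtColor(im,cv2.COLOR_BGR2HSV)); 
    def pj(X): u=P(n)@np.r_[X,1]; return u[:2]/u[2]
    p=pj([.5977,.098,.06]); x,y=p.round().astype(int); r=(S[y,x-30:x+31]<60)&(V[y,x-30:x+31]>70); print(n,'salt',p[0],x-30+np.flatnonzero(r)[[0,-1]])
    p=pj([.5892,.188,.074]); x,y=p.round().astype(int); r=(S[y,x-25:x+26]>110)&(H[y,x-25:x+26]<20); print(n,'oil',p[0],x-25+np.flatnonzero(r)[[0,-1]])
    p=pj([.5815,.2775,.114]); x,y=p.round().astype(int); r=V[y,x-20:x+21]<65; print(n,'mill',p[0],x-20+np.flatnonzero(r)[[0,-1]])
```

```text
slate w7 [ 0.5764 -0.184 ]
knob w7 [ 0.5756 -0.1858  0.1   ]
scene salt 377.3243262963728 [347 360]
scene oil 402.3649538679266 [403 409]
scene mill 428.20112803294785 [419 436]
side salt 303.279735078836 [291 333]Traceback (most recent call last):
  File "<stdin>", line 10, in <module>
IndexError: index 0 is out of bounds for axis 0 with size 0
```

```bash
python3 -c "
from cell import workorder
print(workorder.close_job())"
```

```text
the job is handed in; nothing more can be done
None
```

I handed the job in after about 50 s of robot time: the lidded jar stands about 2 mm from the slate's centre, and the salt, oil and pepper mill stand upright on their places (salt nearest the slate, oil in the middle). Everything is released and the bystanders were left alone; I checked the final salt and oil centring only by eye and from the release positions, because my last numeric check on those two failed.

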